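# Seat the toy engine's chimney cap and pass it under the height bar

## Robot

A 7-joint arm with a two-finger parallel gripper is mounted at the origin on the work surface. World frame = base frame: x ahead of the robot, y to its left, z up, the work surface at z = 0. Lengths are in m, angles in rad, forces in N, time in s.
With the tool pointing down it reaches from about 0.425 to 1.025 m from the base axis. Payload 9.4 kg.
Tool frame: the origin (TCP) lies midway between the tips of the shut fingers; the grasp point (between the pads) lies 19 mm behind it; z points along the fingers, y is the line along which they close (so a half turn about z gives the same grasp; the last joint's range is limited). The gripper opens to 93 mm and grips with 3 to 60 N. Pads are 15 mm wide; open, the fingers measure 128 mm over their backs; the gripper's body (75 mm by 188 mm) begins 65 mm behind the grasp point.
Start: joints at [-1.229, 0.599, -0.003, 1.599, 0.002, 0.943, -0.08], TCP at [0.295, 0.662, 0.219] pointing down, gripper open.
Joint ranges: [-2.57, 2.57], [-0.35, 1.97], [-1.29, 1.29], [0.11, 2.56], [-1.05, 4.19], [0.11, 1.86], [-2.63, 2.63]. Speed limits (rad/s): [2.22, 2.22, 3.01, 3.01, 3.14, 3.14, 3.14].

## Interface

Orientations are given as a unit quaternion [w, x, y, z].
In Python, from rig import get_state, snapshot, camera_params, finish_job gives the robot as it stands.
- The arm moves only by the shell command python3 -m crank 'ROWS' [FORCE]. ROWS is JSON, one flat list of numbers, 7 for each row, row after row: the shift along the tool's x, y, z in mm, then the turn, a rotation vector about the tool's x, y, z in rad, then the opening, from 0 (shut) to 1 (fully open). A call has exactly 8 rows; each row is the pose to reach, as a shift and turn from the pose commanded when the call began, along the tool's axes at that moment; what a row does not reach only later rows make up. A row lasts 1/10 s, in which the tool goes at most 50 mm and 8.59 degrees, less where a joint would pass 70% of its speed; a pose out of reach is approached as far as the arm can. A call with a gripper value outside its range is refused whole. The fingers move at their own pace and stop on an object; FORCE is the grip in N (left out, the last holds). Time passes only in rows, so rows that repeat a pose let the fingers close, or fill a call up. It gives the time, the measured TCP pose, the force, the opening and the grip force at its end, in the units of the state.
- get_state(): the state, without advancing time (a new reading comes with each control period).
- snapshot(name): name is "side" or "top" or "wrist"; returns the picture (384x512x3 uint8, red, green, blue); there is no depth.
- camera_params(name): a dict with "intrinsics" (3x3 intrinsics, pixels), "k1" (the pictures are not rectified: a ray, as slopes to the right and down, at radius r is drawn at 1 + k1 r^2 times it, then the intrinsics apply), "cam_to_world" (4x4, takes a point from camera to world coordinates). Camera axes: x right, y up, looking along -z (the intrinsics and any distortion apply to the point x, -y, -z); pixel columns grow to the right and rows downward; lengths in m; the calibration is good to about 2 mm. A picture is of the moment at which its call begins: read the wrist's pose just before it. camera_params takes no time and is no camera call; for the wrist camera it gives the pose at the moment of the call.
- finish_job(): hands the job in; it is judged then, once.
The state is a dict: "time_s": time; "q": joint angles; "joint_velocities": joint speeds; "tau": joint torques, N m; "ee_pos": TCP position; "eef_rot": TCP orientation; "contact_force": force on the tool from outside, world axes, zero at the start; "wrist_torque": the same for the moment, N m; "grip_width": finger opening in m; "finger_force": force on a finger pad.
Only numpy, scipy, OpenCV 4.12 (cv2) and the standard library are available. Lean on these libraries where they do the work, as an engineer would, in place of code of your own. Each camera call takes 0.05 s, during which the arm holds its last target. There are 200 camera calls.

## Task

Take the turned wooden seating tool from its leaning stand and press the toy engine's chimney cap with it, held squarely, until the cap is fully home (never press the cap with the fingers), and stand the tool upright on the bench. Then slide the engine along between the gauge's rails, flat on the bench, under the steel bar without forcing it, in from the end nearer the engine's start, until the whole engine has come out on the far side, and leave it standing there between the rails. Do not disturb the wagon, the tin or the mallet.

Things in the scene. Friction and masses are not known exactly. Their poses are not given: they have to be found in the camera images.
- engine: Loose pale wooden toy steam engine, 0.2-0.4 kg, 110 mm long (x), 52 mm wide (y). Origin: centre of underside; +x to the chimney end, z up. Full-width base block, 0-30 mm high (grip here across y); full-width cab, x -55 to -21, to 61 mm high; boiler 34 mm wide, to 50 mm; chimney at x +30. Height 62 mm with cap home, 71-74 mm unpressed. Push on its flat rear face (x -55).
- cap (a joint): Chimney cap's travel in m: 0 to 0.003 as found (standing 9 to 12 mm proud), 0.012 = fully home, at a dead stop. A stiff snap fit: it takes about 7 N all the way and stays where it is left.
- cap_top (a point): Centre of the top face of the chimney cap: a turned wooden disc 30 mm across, 8 mm thick, pressed straight down along the engine's -z.
- seating_tool: Loose turned wooden tool, 0.09 kg, 127 mm long. Origin: centre of its flat foot; +z runs from foot to handle end. 34 mm in diameter from 0 to 55 mm, tapering to a straight 24 mm handle from 64 to 122 mm. Starts leaning 35 degrees from vertical, handle end towards the stand's -x; comes out by pulling 50 mm along its own +z. Stands by itself on its foot.
- stand: Fixed dark wooden stand, 100 x 60 mm base, origin at the centre of its underside. A trough, open to the upper side, holds the lowest 45 mm of the tool; the trough's top edge is about 70 mm above the bench.
- gauge: Fixed wooden height gauge, origin on the bench mid-lane below the bar. Engine goes through towards its +x. Rails x -150 to +150 mm, 12 mm high and wide, lane between them 62 mm wide (y +-31). Posts 30 x 24 mm at x 0, y +-67 carry the bar; bolt heads there to 84 mm height.
- block: Fixed dark wooden block, 85 x 75 mm, 70 mm high, with a dowel stub 30 mm long sticking out of its -x side. Origin: centre of its underside. An obstacle only.
- wagon: Bystander: loose pale wooden open toy wagon, 85 x 50 mm, 46 mm high, with no chimney. Origin: centre of its underside. Leave alone.
- wax_tin: Bystander: loose metal tin, 60 mm in diameter, 55 mm high. Origin: centre of its underside. Leave alone.
- mallet: Bystander: loose wooden mallet, 220 mm long, lying along its own x (handle to -x), about 50 mm high at most. Leave alone.
- bar: Steel bridge bar of the gauge, fixed; same origin and axes as the gauge. 16 mm wide in x (-8 to +8), 158 mm long in y; underside 67 mm, top 79 mm above the bench. Nothing but air above it.
Mind the look-alikes: they are no part of the job. Leave any blue, green or purple look-alike of the engine alone.

How it is judged:
On the way, in this order (a step that is already met when the one before it is completed fails the run):
1. the cap is fully home with the tool standing squarely (within 8 degrees) on it (value of joint cap above 0.0105 m and angle between the z axis of seating_tool and the z axis of engine, either way round below 0.14 rad and contact force between seating_tool and cap above 0.5 N), for 0.1 s.
2. the engine, its cap home and the tool set upright on the bench, lies flat in the lane with its front end under the bar (x of engine in the frame of gauge between -0.048 and -0.02 m and y of engine in the frame of gauge between -0.02 and 0.02 m and height (world z) of engine below 0.005 m and value of joint cap above 0.0105 m and angle between seating_tool's own z axis and vertical below 0.1 rad and height (world z) of seating_tool below 0.006 m), for 0.1 s.
3. the engine is half way through, flat under the bar (x of engine in the frame of gauge between -0.02 and 0.04 m and y of engine in the frame of gauge between -0.02 and 0.02 m and height (world z) of engine below 0.005 m), for 0.1 s.
At the end, for the whole second after the job is handed in: The cap is home (within 1.5 mm); the engine stands flat and still between the rails, all of it beyond the bar (its centre 62 to 150 mm past the bar's centre line, within 20 mm of the lane's middle); the seating tool stands upright, still, foot down on the bench (value of joint cap above 0.0105 m and x of engine in the frame of gauge between 0.062 and 0.15 m and y of engine in the frame of gauge between -0.02 and 0.02 m and height (world z) of engine below 0.005 m and angle between engine's own z axis and vertical below 0.08 rad and linear speed of each of engine, seating_tool below 0.02 m/s and angle between seating_tool's own z axis and vertical below 0.1 rad and height (world z) of seating_tool below 0.006 m); the robot touches nothing.
It fails at once if the fingers press on the cap (contact force between the fingers and cap above 2 N).
It fails at once if the engine is forced against the bar (contact force between engine and bar above 10 N).
It fails at once if the wagon, tin or mallet is moved more than 25 mm (distance of any of wagon, wax_tin, mallet from where it was at the start of the episode above 0.025 m).
It also fails if it takes over 72 s, if anything falls off the work surface, if the arm or the gripper's body presses on something with over 40 N, if the wrist force passes 120 N, or if a joint passes its speed limit or range.

## Working session

There is one attempt and no reset: what is moved stays moved. The work goes in short steps, Python scripts to look and compute and a shell command to move; the robot and the scene stay as the last step left them, time stands still between calls to the robot, and variables do not carry over. Pictures are saved under pics/ and viewed, at most 12 in all, crops included, and the job is handed in when it is done.

```bash
mkdir -p pics; ls; python3 - <<'E'
from rig import *
import cv2,numpy as np
s=get_state();print({k:np.round(v,3) for k,v in s.items()})
for n in("side","top","wrist"):
    p=camera_params(n);print(n,p["intrinsics"],p["k1"],np.round(p["cam_to_world"],3))
    im=snapshot(n);cv2.imwrite(f"pics/{n}0.png",im[:,:,::-1])
E
```

```text
pics
{'time_s': np.float64(0.0), 'q': array([-1.229,  0.6  , -0.003,  1.6  ,  0.002,  0.943, -0.08 ]), 'joint_velocities': array([-0.   , -0.001,  0.002, -0.001, -0.001, -0.   , -0.001]), 'tau': array([ 0.0000e+00, -7.6507e+01,  1.4970e+00, -2.5235e+01, -5.3000e-02,
        1.7000e-02,  0.0000e+00]), 'ee_pos': array([0.295, 0.662, 0.218]), 'eef_rot': array([-0.   ,  0.208,  0.978, -0.001]), 'contact_force': array([-0.023, -0.086,  0.61 ]), 'wrist_torque': array([ 0.007,  0.092, -0.014]), 'finger_force': np.float64(0.0), 'grip_width': np.float64(0.093)}
side [[370.78006067   0.         255.40530147]
 [  0.         370.78006067 190.66913844]
 [  0.           0.           1.        ]] -0.016885677354968223 [[-0.992  0.058 -0.111  0.449]
 [-0.123 -0.602  0.789  0.786]
 [-0.021  0.796  0.605  0.63 ]
 [ 0.     0.     0.     1.   ]]
top [[359.7785701    0.         254.42430775]
 [  0.         359.7785701  188.03394598]
 [  0.           0.           1.        ]] -0.06717790046384342 [[ 1.000e-03  9.970e-01 -8.300e-02  4.780e-01]
 [-1.000e+00 -1.000e-03 -1.600e-02  4.800e-02]
 [-1.600e-02  8.300e-02  9.960e-01  1.009e+00]
 [ 0.000e+00  0.000e+00  0.000e+00  1.000e+00]]
wrist [[295.9900509    0.         254.87351885]
 [  0.         295.9900509  189.66127065]
 [  0.           0.           1.        ]] -0.07128636951091648 [[ 0.406 -0.888 -0.217  0.235]
 [ 0.914  0.394  0.098  0.688]
 [-0.001 -0.238  0.971  0.384]
 [ 0.     0.     0.     1.   ]]
```

View pics/top0.png

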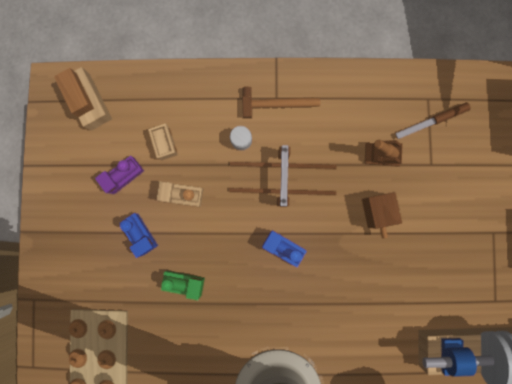

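View pics/side0.png

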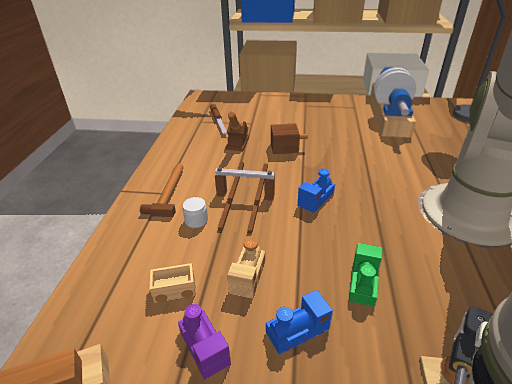

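The top view shows the pale engine at (180,195), with its chimney towards the right, the gauge at (284,176) and the tin at (240,137). The wagon is at (162,141), the mallet at (280,103) and the block at (383,210). The stand is probably at (385,152), next to a long blade and handle at (432,120). I'll take close crops.

```bash
python3 - <<'E'
import cv2,numpy as np
a=cv2.imread("pics/side0.png");b=cv2.imread("pics/top0.png")
c=[cv2.resize(a[90:170,190:310],(400,267),interpolation=3),cv2.resize(b[95:245,350:480],(400,462),interpolation=3)]
d=[cv2.resize(a[220:310,215:305],(400,400),interpolation=3)[:267],cv2.resize(b[120:240,130:250],(400,400),interpolation=3)]
L=np.vstack(c)[:600];R=np.vstack(d)[:600]
o=np.zeros((600,800,3),np.uint8);o[:len(L),:400]=L;o[:len(R),400:]=R
cv2.imwrite("pics/c1.png",o)
E
```

```text
(no output)
```

View pics/c1.png

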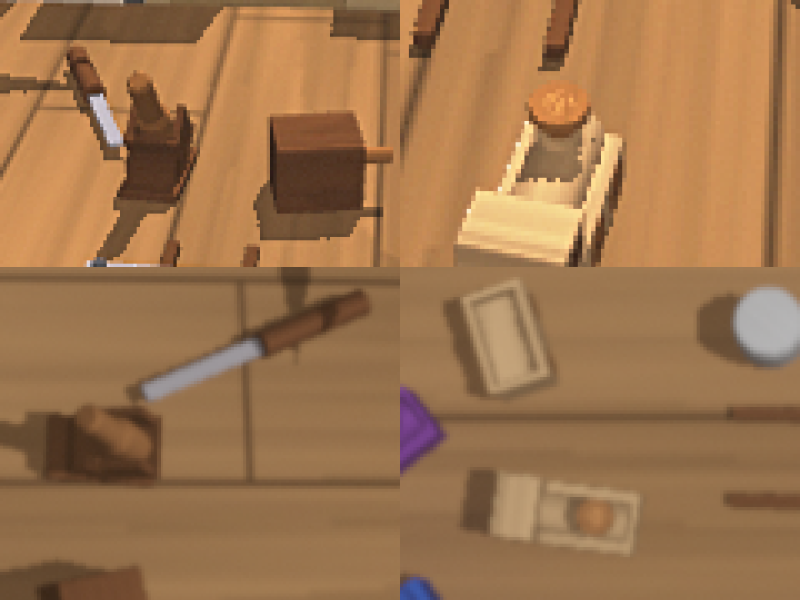

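The tool is the lighter turned piece in the stand, at top (383,148) and side (235,118). Its look-alikes are the chisel at (432,120), the block's dowel at (384,233) and the mallet at (280,103). The engine is the pale one at (180,195) with the orange cap. Next I'll make rough positions and helpers.

```bash
cat > h.py <<'E'
import numpy as np,cv2
from rig import *
from scipy.spatial.transform import Rotation as R
def K(p): return p["intrinsics"],np.array([p["k1"],0,0,0,0.])
def ray(p,uv):
    k,d=K(p); q=cv2.undistortPoints(np.array([[uv]],float),k,d).ravel()
    T=p["cam_to_world"]; v=T[:3,:3]@[q[0],-q[1],-1]
    return T[:3,3],v/np.linalg.norm(v)
def onz(p,uv,z):
    o,v=ray(p,uv); return o+v*(z-o[2])/v[2]
def tri(p1,a,p2,b):
    (o1,v1),(o2,v2)=ray(p1,a),ray(p2,b)
    t=np.linalg.lstsq(np.c_[v1,-v2],o2-o1,rcond=None)[0]
    x,y=o1+t[0]*v1,o2+t[1]*v2; return (x+y)/2,np.linalg.norm(x-y)*1e3
def proj(p,P):
    k,d=K(p);T=p["cam_to_world"];c=(np.atleast_2d(P)-T[:3,3])@T[:3,:3]*[1,-1,-1]
    return cv2.projectPoints(c,np.zeros(3),np.zeros(3),k,d)[0].reshape(-1,2)
def pose():
    s=get_state();q=s["eef_rot"];return s["ee_pos"],R.from_quat([*q[1:],q[0]])
def goto(P,M):  # shift mm & rotvec in tool axes to target TCP P, rotation matrix M
    p,r=pose(); m=R.from_matrix(M)
    return np.round(r.inv().apply(np.array(P)-p)*1e3,1),np.round((r.inv()*m).as_rotvec(),3)
def down(yang): # tool z down, tool y along world angle (rad)
    y=np.array([np.cos(yang),np.sin(yang),0]);z=np.array([0,0,-1.]);return np.c_[np.cross(y,z),y,z]
def snap(n,f):
    p=camera_params(n);im=snapshot(n);cv2.imwrite(f,im[:,:,::-1]);return p,im
E
python3 - <<'E'
from h import *
t=camera_params("top");s=camera_params("side")
for n,uv,z in[("cap",(188.5,195),.072),("cabtop",(165,193),.061),("bar l",(284,148),.079),("bar r",(284,204),.079),("railtl",(228,164),.012),("railtr",(335,166.5),.012),("railbl",(228,190),.012),("railbr",(335,192.5),.012),("wagon",(162,141),.046),("tin",(240,137),.055),("block",(383,210),.07),("stand",(385,153),.05)]:
    print(n,np.round(onz(t,uv,z),3))
print("cap",tri(t,(188.5,195),s,(250,244)))
print("handle end",tri(t,(350+95*.325,95+(412-267)*.325),s,(190+138*.3,90+75*.3)))
p,r=pose();print(r.as_matrix().round(3))
print("over stand",goto([.57,-.31,.30],down(np.pi/2)))
E
```

```text
cap [0.538 0.236 0.072]
cabtop [0.544 0.302 0.061]
bar l [ 0.661 -0.014  0.079]
bar r [ 0.515 -0.013  0.079]
railtl [0.629 0.138 0.012]
railtr [ 0.622 -0.161  0.012]
railbl [0.556 0.138 0.012]
railbr [ 0.549 -0.16   0.012]
wagon [0.688 0.318 0.046]
tin [0.696 0.103 0.055]
block [ 0.499 -0.273  0.07 ]
stand [ 0.653 -0.29   0.05 ]
cap (array([0.5398471 , 0.23754002, 0.06682972]), np.float64(2.4528829377321917))
handle end (array([ 0.66451625, -0.25143478,  0.13254744]), np.float64(2.1643377707196905))
[[-0.914  0.407 -0.   ]
 [ 0.407  0.914 -0.001]
 [-0.    -0.001 -1.   ]]
over stand (array([-646.8, -776.2,  -81.1]), array([-0.001, -0.   , -0.419]))
```

```bash
python3 - <<'E'
from h import *
print(goto([.55,.20,.32],down(0)))
E
```

```text
(array([-421.1, -318.4, -101.6]), array([-1.000e-03,  1.000e-03,  1.152e+00]))
```

```bash
python3 -m crank '[-35,-25,-20,0,0,0,1, -70,-50,-45,0,0,0,1, -105,-76,-70,0,0,0,1, -140,-102,-90,0,0,0,1, -175,-128,-100,0,0,0,1, -210,-154,-101,0,0,0,1, -245,-180,-101,0,0,0,1, -260,-190,-101,0,0,0,1]'
python3 -m crank '[-25,-18,0,0,0,0.144,1, -50,-36,0,0,0,0.288,1, -75,-54,0,0,0,0.432,1, -100,-72,0,0,0,0.576,1, -125,-92,0,0,0,0.72,1, -150,-112,0,0,0,0.864,1, -161,-128,0,0,0,1.008,1, -161,-128,0,0,0,1.152,1]'
python3 - <<'E'
from h import *
p,im=snap("wrist","pics/w1.png")
np.savez("w1.npz",**p); print(pose()[0],p["cam_to_world"].round(3)); print(goto([.60,-.12,.36],down(0)))
E
```

```text
time_s: 0.95
ee_pos: [0.4574, 0.3784, 0.32]
eef_rot: [0.001, 0.21, 0.978, -0.001]
contact_force: [0.3, 0.3, -0.2]
grip_width: 0.0932
finger_force: 0.0
time_s: 1.75
ee_pos: [0.5509, 0.1968, 0.3197]
eef_rot: [0.001, 0.711, 0.703, -0.0]
contact_force: [0.4, 0.4, 0.4]
grip_width: 0.0935
finger_force: 0.0
[0.55053459 0.19873338 0.31957238] [[ 1.     0.01   0.003  0.552]
 [-0.01   0.971  0.239  0.262]
 [-0.    -0.239  0.971  0.486]
 [ 0.     0.     0.     1.   ]]
(array([-317.8,   55. ,  -40.3]), array([-0.   ,  0.   , -0.017]))
```

View pics/w1.png

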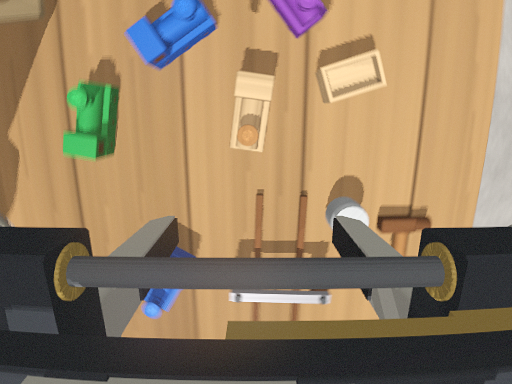

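The wrist view shows the engine's cap at (247,135), the cab rear edge at about (256,72), the near rail ends at (260,192) and (304,193), and the bar ends at (232,297) and (328,297). I'll go on to the stand.

```bash
python3 -m crank '[-30,5,-20,0,0,0,1, -75,10,-40,0,0,0,1, -123,15,-40,0,0,0,1, -170,20,-40,0,0,0,1, -218,25,-40,0,0,0,1, -265,30,-40,0,0,0,1, -310,40,-40,0,0,0,1, -350,45,-40,0,0,0,1]'
python3 -m crank '[-40,5,0,0,0,0,1, -80,10,0,0,0,0,1, -120,15,0,0,0,0,1, -150,20,0,0,0,0,1, -180,25,0,0,0,0,1, -200,25,0,0,0,0,1, -200,25,0,0,0,0,1, -200,25,0,0,0,0,1]'
python3 - <<'E'
from h import *
p,im=snap("wrist","pics/w2.png")
np.savez("w2.npz",**p); print(pose()[0],p["cam_to_world"].round(3))
cv2.imwrite("pics/w2c.png",cv2.resize(cv2.cvtColor(im,4)[0:230,150:400],(800,736),interpolation=3)[:600])
t=camera_params("top")
w1=dict(np.load("w1.npz"))
im=cv2.imread("pics/w1.png");hsv=cv2.cvtColor(im,40)
m=cv2.inRange(hsv,(5,130,120),(16,255,255))[110:165,225:275]
n,l,st,c=cv2.connectedComponentsWithStats(m);i=1+st[1:,4].argmax();print("cap px",c[i]+[225,110],st[i])
for n,uv,z in[("cap",c[i]+[225,110],.072),("cabrear",(238,72),.061),("cabrear2",(275,74),.061),("railL",(260,193),.012),("railR",(304,194),.012),("bar",(232,297),.079),("bar",(328,297),.079)]:
    print(n,onz(w1,uv,z).round(4))
E
```

```text
time_s: 2.6
ee_pos: [0.5955, -0.1512, 0.3596]
eef_rot: [0.0, 0.706, 0.708, 0.0]
contact_force: [0.8, 0.1, 0.8]
grip_width: 0.0928
finger_force: 0.0
time_s: 3.4
ee_pos: [0.6202, -0.3488, 0.3591]
eef_rot: [-0.0, 0.707, 0.708, 0.0]
contact_force: [0.2, 0.4, 0.1]
grip_width: 0.0931
finger_force: 0.0
[ 0.62048681 -0.34805248  0.35927482] [[ 1.    -0.003  0.001  0.621]
 [ 0.002  0.971  0.237 -0.284]
 [-0.001 -0.237  0.971  0.526]
 [ 0.     0.     0.     1.   ]]
cap px [247.28819444 134.44791667] [ 13  15  20  20 288]
cap [0.5414 0.2386 0.072 ]
cabrear [0.5297 0.3225 0.061 ]
cabrear2 [0.5801 0.3194 0.061 ]
railL [0.5593 0.1394 0.012 ]
railR [0.6323 0.1369 0.012 ]
bar [ 0.5134 -0.0119  0.079 ]
bar [ 0.6649 -0.0142  0.079 ]
```

View pics/w2c.png

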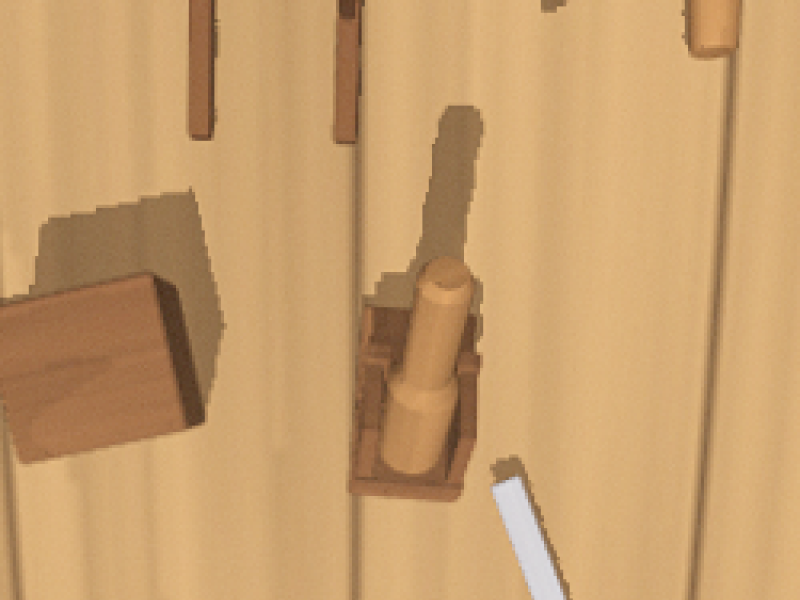

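The wrist crop shows the leaning tool with its handle end at crop (446,272), i.e. picture (289,85). The handle base is at about (430,383), the foot end at about (408,465) in the stand, and the block is to the left. I'll take a second wrist view for stereo.

```bash
python3 -m crank '[5,30,5,0,0,0,1, 10,60,10,0,0,0,1, 15,90,15,0,0,0,1, 20,120,20,0,0,0,1, 20,130,20,0,0,0,1, 20,130,20,0,0,0,1, 20,130,20,0,0,0,1, 20,130,20,0,0,0,1]'
python3 - <<'E'
from h import *
p,im=snap("wrist","pics/w3.png")
np.savez("w3.npz",**p); print(pose()[0])
w2=dict(np.load("w2.npz"))
P=tri(camera_params("top"),(350+95*.325,95+145*.325),w2,(289,86));print(P)
u=proj(p,P[0])[0];print(u)
im=cv2.cvtColor(im,4);i2=cv2.imread("pics/w2.png")
x,y=int(u[0])-45,max(0,int(u[1])-20)
a=cv2.resize(im[y:y+100,x:x+80],(400,500),interpolation=3)
b=cv2.resize(i2[70:170,245:325],(400,500),interpolation=3)
for j in range(0,400,50):
  for k in (a,b): cv2.line(k,(j,0),(j,6),(0,0,255),1)
for j in range(0,500,50):
  for k in (a,b): cv2.line(k,(0,j),(6,j),(0,0,255),1)
cv2.imwrite("pics/c3.png",np.hstack([b,a]));print("offset",x,y)
h=cv2.cvtColor(i2,40);print(h[100,285],h[135,280],h[60,300],h[160,262])
E
```

```text
time_s: 4.25
ee_pos: [0.7489, -0.3301, 0.3407]
eef_rot: [0.0, 0.707, 0.707, -0.0]
contact_force: [-0.9, -1.0, 0.1]
grip_width: 0.0933
finger_force: 0.0
[ 0.74902674 -0.33009822  0.34080425]
(array([ 0.66204374, -0.24587799,  0.14867739]), np.float64(0.24926015582629701))
[180.34270448 100.97591286]
offset 135 80
[ 15 136 193] [ 15 136 195] [ 17 112 219] [ 15 120 174]
```

View pics/c3.png

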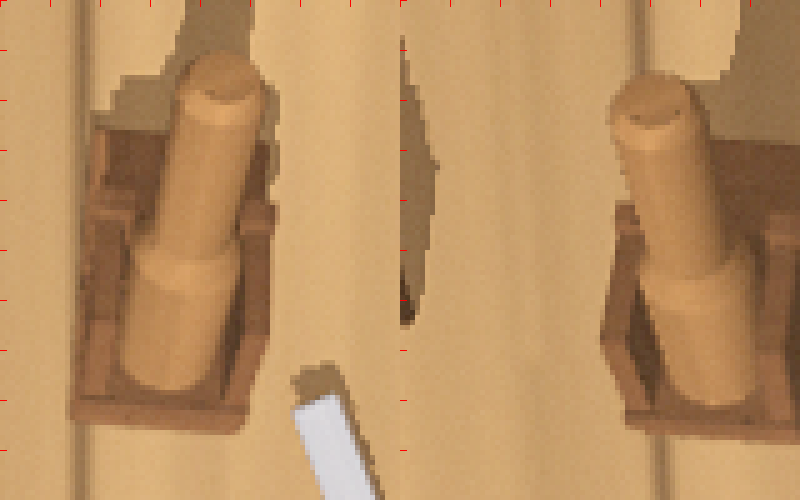

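Both crops (×5, offsets (245,70) and (135,80)) show the handle clearly. The handle midlines are (214,130)–(200,220) on the left and (266,150)–(282,240) on the right. The end-face centres are about (226,78) and (250,103).

```bash
cat > ax.py <<'E'
from h import *
w2,w3=dict(np.load("w2.npz")),dict(np.load("w3.npz"))
L=lambda x,y:(245+x/5-.4,70+y/5-.4)
Q=lambda x,y:(135+x/5-.4,80+y/5-.4)
# end stereo
E,g=tri(w2,L(226,78),w3,Q(250,103));print("end",E.round(4),g)
n=[]
for p,a,b in((w2,L(214,130),L(200,220)),(w3,Q(266,150),Q(282,240))):
    n.append(np.cross(ray(p,a)[1],ray(p,b)[1]))
a=np.cross(*n);a/=np.linalg.norm(a);a*=np.sign(a[2])
pt=np.linalg.solve(np.array([n[0],n[1],a]),[n[0]@w2["cam_to_world"][:3,3],n[1]@w3["cam_to_world"][:3,3],a@E])
print("axis",a.round(3),"tilt",np.degrees(np.arccos(a[2])),"az",np.degrees(np.arctan2(a[1],a[0])),"pt at end",pt.round(4),"foot",(pt-a*.127).round(4))
# shoulder/foot front: known-distance checks
for nm,x in(("end",127),("64",64),("55",55),("0",0)):
    q=pt-a*(.127-x/1e3);u=proj(w2,q)[0];v=proj(w3,q)[0]
    print(nm,((u-[244.6,69.6])*5).round(),((v-[134.6,79.6])*5).round())
E
python3 ax.py; python3 - <<'E'
from h import *
w2=dict(np.load("w2.npz"))
# stand base edge heading from crop: front edge (70,418)-(245,430), z ~0.0
for c in((72,418),(243,432)):print(onz(w2,(244.6+c[0]/5,69.6+c[1]/5),.012).round(4))
E
```

```text
end [ 0.6643 -0.244   0.1365] 0.6746658479563437
axis [0.041 0.751 0.659] tilt 48.755757755693374 az 86.90479309288727 pt at end [ 0.6643 -0.2393  0.1311] foot [ 0.6592 -0.3347  0.0474]
end [224.  62.] [254.  83.]
64 [195. 250.] [287. 269.]
55 [192. 274.] [291. 292.]
0 [172. 402.] [314. 416.]
[ 0.6275 -0.3443  0.012 ]
[ 0.6871 -0.3489  0.012 ]
```

```bash
cat >> ax.py <<'E'
from scipy.optimize import least_squares
t=camera_params("top")
end_top=(350+95*.325,95+145*.325)
def A(az,ti=np.radians(35)): return np.array([np.sin(ti)*np.cos(az),np.sin(ti)*np.sin(az),np.cos(ti)])
def res(x,out=False):
    f,az=x[:3],x[3];a=A(az);r=[]
    for p,e,sh,m in((w2,L(226,78),L(187,266),(L(214,130),L(200,220))),(w3,Q(250,103),Q(298,278),(Q(266,150),Q(282,240)))):
        r+=list(proj(p,f+.127*a)[0]-e)+list((proj(p,f+.055*a)[0]-sh))
        u=proj(p,f+np.outer([.07,.12],a));d=(u[1]-u[0])/np.linalg.norm(u[1]-u[0])
        r+=[np.cross(d,q-u[0]) for q in m]
    r+=list(.5*(proj(t,f+.127*a)[0]-end_top))
    r+=[(az-np.radians(85.6))*40]
    return np.array(r)
s=least_squares(res,[.659,-.33,.03,1.5]);f=s.x[:3];a=A(s.x[3])
print("FIT foot",f.round(4),"az",np.degrees(s.x[3]),"end",(f+.127*a).round(4));print(s.fun.round(1))
np.savez("tool.npz",f=f,a=a)
E
python3 -W ignore ax.py|tail -4
```

```text
0 [172. 402.] [314. 416.]
FIT foot [ 0.6592 -0.3189  0.0342] az 85.8729332793411 end [ 0.6645 -0.2463  0.1382]
[ 0.3  2.   0.8 -2.6 -0.8  0.4 -0.1  1.6 -0.9 -1.7  1.1 -0.6 -0.6 -0.
  0.2]
```

```bash
cat >> ax.py <<'E'
def res2(x):
    f,az,ti=x[:3],x[3],x[4];a=A(az,ti);up=np.array([0,0,1])-a*a[2];up/=np.linalg.norm(up);r=[]
    for p,e,sh,m,ft in((w2,L(226,78),L(187,266),(L(214,130),L(200,220)),L(168,388)),(w3,Q(250,103),Q(298,278),(Q(266,150),Q(282,240)),Q(310,402))):
        r+=list(proj(p,f+.127*a)[0]-e)+list((proj(p,f+.055*a)[0]-sh))
        r+=list(proj(p,f+.017*up)[0]-ft)
        u=proj(p,f+np.outer([.07,.12],a));d=(u[1]-u[0])/np.linalg.norm(u[1]-u[0])
        r+=[np.cross(d,q-u[0]) for q in m]
    r+=list(.5*(proj(t,f+.127*a)[0]-end_top))+[(az-np.radians(85.6))*40]
    return np.array(r)
for w in(200,0):
    g=lambda x:np.r_[res2(x),(x[4]-np.radians(35))*w]
    s=least_squares(g,[.659,-.33,.03,1.5,.61]);f=s.x[:3];a=A(s.x[3],s.x[4])
    print("FIT foot",f.round(4),"az,tilt",np.degrees(s.x[3:]).round(1),"end",(f+.127*a).round(4));print(s.fun.round(1))
    if w:np.savez("tool.npz",f=f,a=a)
E
python3 -W ignore ax.py|tail -6
```

```text
FIT foot [ 0.6589 -0.3186  0.0334] az,tilt [85.7 35.1] end [ 0.6645 -0.2457  0.1373]
[ 0.2  1.6  0.6 -2.9 -0.3  1.  -0.6  0.6  0.   1.1 -0.9 -2.   0.4  1.1
  0.9 -0.8 -0.8  0.   0.   0.4]
FIT foot [ 0.6588 -0.3195  0.0332] az,tilt [85.7 36. ] end [ 0.6644 -0.2451  0.136 ]
[ 0.1  1.2  0.5 -2.7 -0.3  1.5 -0.5  0.6  0.2  0.6 -0.8 -1.9  0.3  1.6
  0.7 -0.8 -1.   0.1  0.1  0. ]
```

```bash
cat >> h.py <<'E'
def coax(s,f=None,a=None):
    d=np.load("tool.npz");f,a=d["f"],d["a"];z=-a
    y=np.cross([0,0,1],z);y/=np.linalg.norm(y);y*=np.sign(y[0]);return f+a*s,np.c_[np.cross(y,z),y,z]
E
python3 - <<'E'
from h import *
P,M=coax(.16);print(P,M.round(3));print(goto(P,M))
P,M=coax(.22);print(P);print(goto(P,M))
E
```

```text
[ 0.66589594 -0.2267956   0.16426039] [[ 0.062  0.997 -0.044]
 [ 0.816 -0.076 -0.573]
 [-0.575  0.    -0.818]]
(array([103.3, -83.4, 176.4]), array([ 0.024, -0.612,  0.072]))
[ 0.66851294 -0.19238571  0.21334308]
(array([137.7, -80.8, 127.3]), array([ 0.024, -0.612,  0.072]))
```

```bash
python3 -m crank '[20,-12,10,0.004,-0.09,0.01,1, 40,-24,25,0.008,-0.18,0.02,1, 60,-36,45,0.012,-0.28,0.035,1, 80,-48,65,0.016,-0.38,0.045,1, 100,-60,85,0.02,-0.48,0.055,1, 120,-72,105,0.022,-0.56,0.065,1, 138,-81,127,0.024,-0.612,0.072,1, 138,-81,127,0.024,-0.612,0.072,1]'
python3 - <<'E'
from h import *
print(pose()[1].as_matrix().round(3));print(get_state()["q"].round(2));print(goto(*coax(.22)));print(goto(*coax(.078)))
E
```

```text
time_s: 5.1
ee_pos: [0.6679, -0.1849, 0.2081]
eef_rot: [0.203, 0.696, 0.652, -0.223]
contact_force: [0.3, 1.5, -0.7]
grip_width: 0.0931
finger_force: 0.0
[[ 0.051  0.998 -0.046]
 [ 0.817 -0.068 -0.573]
 [-0.574 -0.008 -0.819]]
[-0.57  0.77  0.82  1.8   0.12  0.76 -0.07]
(array([-9.1,  1.1, -0.1]), array([-0.002, -0.001,  0.011]))
(array([ -9.2,   1.4, 141.9]), array([-0.002, -0.001,  0.011]))
```

```bash
python3 -m crank '[0,0,10,0,0,0,1, 0,0,25,0,0,0,1, 0,0,40,0,0,0,1, 0,0,55,0,0,0,1, 0,0,60,0,0,0,1, 0,0,60,0,0,0,1, 0,0,60,0,0,0,1, 0,0,60,0,0,0,1]'
python3 - <<'E'
from h import *
print(goto(*coax(.16)));print(goto(*coax(.078)))
E
```

```text
time_s: 5.9
ee_pos: [0.667, -0.2255, 0.1639]
eef_rot: [0.205, 0.699, 0.649, -0.221]
contact_force: [-0.1, 0.2, 0.9]
grip_width: 0.0927
finger_force: 0.0
(array([-1.3, -1. ,  0.5]), array([ 0.001, -0.001,  0.002]))
(array([-1.4, -1. , 82.5]), array([ 0.001, -0.001,  0.002]))
```

```bash
python3 -m crank '[-1,-1,12,0,0,0,1, -1,-1,28,0,0,0,1, -1,-1,44,0,0,0,1, -1,-1,60,0,0,0,1, -1,-1,74,0,0,0,1, -1,-1,82,0,0,0,1, -1,-1,82,0,0,0,1, -1,-1,82,0,0,0,1]' 30
python3 -m crank '[0,0,0,0,0,0,0, 0,0,0,0,0,0,0, 0,0,0,0,0,0,0, 0,0,0,0,0,0,0, 0,0,0,0,0,0,0, 0,0,0,0,0,0,0, 0,0,0,0,0,0,0, 0,0,0,0,0,0,0]' 30
python3 - <<'E'
from h import *
p,im=snap("side","pics/s1.png");p2,im2=snap("wrist","pics/w4.png");print(goto(*coax(.078)))
E
```

```text
time_s: 6.7
ee_pos: [0.662, -0.2736, 0.097]
eef_rot: [0.205, 0.699, 0.649, -0.221]
contact_force: [-0.1, -0.7, -0.1]
grip_width: 0.0929
finger_force: 0.0
time_s: 7.5
ee_pos: [0.6619, -0.2735, 0.097]
eef_rot: [0.205, 0.699, 0.649, -0.221]
contact_force: [-0.3, 0.1, -0.5]
grip_width: 0.0338
finger_force: 0.0
(array([-0.3,  0.5,  0. ]), array([-0.   , -0.   ,  0.002]))
```

Not closed yet (34 mm, no force), so I'll keep closing.

```bash
python3 -m crank '[0,0,0,0,0,0,0, 0,0,0,0,0,0,0, 0,0,0,0,0,0,0, 0,0,0,0,0,0,0, 0,0,0,0,0,0,0, 0,0,0,0,0,0,0, 0,0,0,0,0,0,0, 0,0,0,0,0,0,0]' 30
python3 -m crank '[0,0,-5,0,0,0,0, 0,0,-15,0,0,0,0, 0,0,-25,0,0,0,0, 0,0,-35,0,0,0,0, 0,0,-45,0,0,0,0, 0,0,-55,0,0,0,0, 0,0,-65,0,0,0,0, 0,0,-75,0,0,0,0]' 30
python3 - <<'E'
from h import *
s=get_state();P=s["ee_pos"];print(P,s["grip_width"],s["finger_force"])
# target over the engine: rough, upright hand
print(goto([.55,.10,.30],down(0)))
E
```

```text
time_s: 8.4
ee_pos: [0.6619, -0.2735, 0.097]
eef_rot: [0.205, 0.699, 0.649, -0.221]
contact_force: [0.0, 0.1, 0.4]
grip_width: 0.0231
finger_force: 30.0
time_s: 9.2
ee_pos: [0.6652, -0.2299, 0.1591]
eef_rot: [0.205, 0.699, 0.649, -0.221]
contact_force: [-0.3, -0.5, -1.7]
grip_width: 0.0235
finger_force: 30.0
[ 0.66520246 -0.22994645  0.15914551] 0.023452235140738936 29.99856656533666
(array([ 181.4, -139.6, -299.3]), array([-0.024,  0.612, -0.072]))
```

```bash
python3 -m crank '[0,0,-20,0,0,0,0, 0,0,-50,0,0,0,0, 5,-2,-80,0,0,0,0, 10,-5,-110,0,0,0,0, 15,-10,-140,0,0,0,0, 20,-15,-170,0,0,0,0, 30,-20,-195,0,0,0,0, 30,-20,-200,0,0,0,0]' 30
python3 -m crank '[0,-10,0,-0.003,0.08,-0.01,0, 10,-20,0,-0.006,0.18,-0.02,0, 20,-30,0,-0.01,0.29,-0.035,0, 30,-40,0,-0.015,0.40,-0.05,0, 40,-50,0,-0.02,0.51,-0.06,0, 50,-60,0,-0.024,0.612,-0.072,0, 60,-60,0,-0.024,0.612,-0.072,0, 60,-60,0,-0.024,0.612,-0.072,0]' 30
python3 - <<'E'
from h import *
s=get_state();print(s["ee_pos"],s["finger_force"],pose()[1].as_matrix().round(3),goto([.56,.1,.30],down(0)))
p,im=snap("wrist","pics/w5.png");p,im=snap("side","pics/s2.png")
E
```

```text
time_s: 10.0
ee_pos: [0.6567, -0.0865, 0.3061]
eef_rot: [0.205, 0.698, 0.65, -0.22]
contact_force: [-0.3, 0.4, -1.6]
grip_width: 0.0236
finger_force: 30.0
time_s: 10.8
ee_pos: [0.5992, -0.0365, 0.2697]
eef_rot: [-0.0, 0.707, 0.707, -0.001]
contact_force: [0.3, 0.7, -0.4]
grip_width: 0.0235
finger_force: 30.0
[ 0.59922381 -0.03651389  0.26965279] 29.99873481807299 [[ 0.001  1.    -0.001]
 [ 1.    -0.001 -0.001]
 [-0.001 -0.001 -1.   ]] (array([136.4, -39.4, -30.5]), array([-0.001,  0.001, -0.001]))
```

```bash
python3 -m crank '[30,-8,-10,0,0,0,0, 70,-16,-15,0,0,0,0, 110,-24,-15,0,0,0,0, 150,-32,-15,0,0,0,0, 190,-40,-15,0,0,0,0, 230,-48,-15,0,0,0,0, 260,-55,-10,0,0,0,0, 274,-59,0,0,0,0,0]' 50
python3 -m crank '[0,0,0,0,0,0,0, 0,0,20,0,0,0,0, 0,0,40,0,0,0,0, 0,0,60,0,0,0,0, 0,0,80,0,0,0,0, 0,0,90,0,0,0,0, 0,0,90,0,0,0,0, 0,0,90,0,0,0,0]' 50
python3 - <<'E'
from h import *
print(get_state()["ee_pos"])
p,im=snap("wrist","pics/w6.png");p2,im2=snap("side","pics/s3.png");p3,im3=snap("top","pics/t3.png")
np.savez("w6.npz",**p)
a=cv2.resize(cv2.cvtColor(im2,4)[150:300,190:315],(500,600),interpolation=3)
b=cv2.resize(cv2.cvtColor(im,4)[20:270,150:400],(300,300),interpolation=3)
c=cv2.resize(cv2.cvtColor(im3,4)[160:230,145:215],(300,300),interpolation=3)
cv2.imwrite("pics/c6.png",np.hstack([a,np.vstack([b,c])]))
E
```

```text
time_s: 11.7
ee_pos: [0.54, 0.2423, 0.2701]
eef_rot: [0.001, 0.705, 0.709, 0.0]
contact_force: [0.6, 0.5, -1.1]
grip_width: 0.0229
finger_force: 50.0
time_s: 12.5
ee_pos: [0.5413, 0.2367, 0.181]
eef_rot: [0.0, 0.707, 0.707, 0.0]
contact_force: [-0.2, -0.5, -0.5]
grip_width: 0.0231
finger_force: 50.0
[0.54128205 0.23665826 0.18097238]
```

View pics/c6.png

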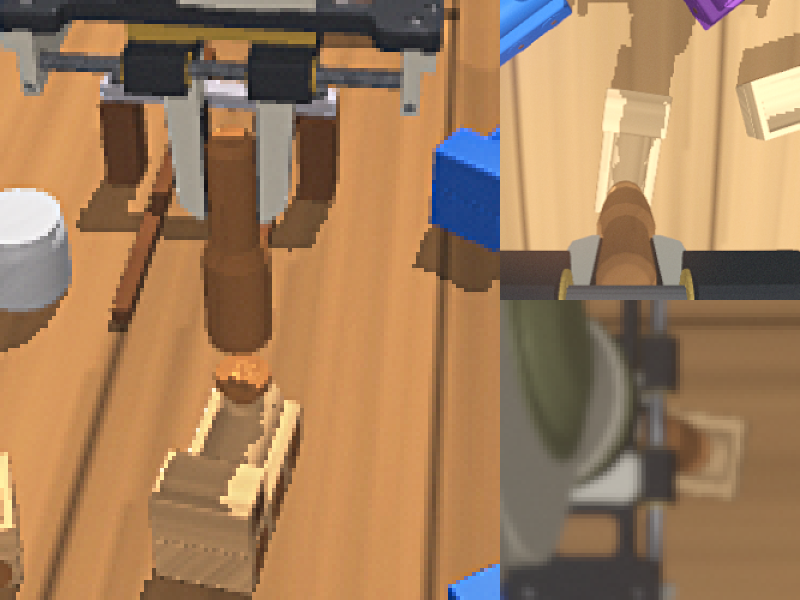

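The side crop shows the tool upright in the fingers, foot bottom about (239,348), just above the cap at (243,372). The wrist crop shows the top of the foot at (127,182). I'll check both against the expected geometry.

```bash
python3 - <<'E'
from h import *
p=dict(np.load("w6.npz"));s=camera_params("side");P=get_state()["ee_pos"]
f=P-[0,0,.078]
print("wrist rim exp",proj(p,f+[0,.017,0]),"seen (255.8,171.7)")
for n,q,seen in(("foot centre",f,None),("foot front rim",f+[0,.017,0],(190+239/4,150+350/4)),("foot L",f+[.017,0,0],(190+207/4,150+330/4)),("foot R",f-[.017,0,0],(190+271/4,150+332/4)),("end",f+[0,0,.127],(190+231/4,150+135/4))):
    print(n,proj(s,q).round(1),seen)
cap=(190+243/4,150+371/4)
print("cap side z.072",onz(s,cap,.072))
# cap centre via tri w1+side0
w1=dict(np.load("w1.npz"));print(tri(w1,(247.3,134.4),s,(190+243/4,150+372/4)))
im=cv2.imread("pics/w1.png");h=cv2.cvtColor(im,40)
m=cv2.inRange(h,(12,40,215),(32,105,255));
print(h[85,255],h[110,238],h[60,300],h[148,250])
E
```

```text
wrist rim exp [[254.02177447 174.97230626]] seen (255.8,171.7)
foot centre [[249.4 231.4]] None
foot front rim [[248.3 237.2]] (249.75, 237.5)
foot L [[241.2 230.8]] (241.75, 232.5)
foot R [[257.6 231.9]] (257.75, 233.0)
end [[247.3 181.2]] (247.75, 183.75)
cap side z.072 [0.53916231 0.23879859 0.072     ]
(array([0.54033304, 0.23833288, 0.07052859]), np.float64(2.119868239216988))
[ 18  85 246] [ 18  83 246] [ 17 119 203] [ 18  90 227]
```

```bash
python3 -m crank '[0,0,6,0,0,0,0, 0,0,12,0,0,0,0, 0,0,18,0,0,0,0, 0,0,24,0,0,0,0, 0,0,28,0,0,0,0, 0,0,31,0,0,0,0, 0,0,33,0,0,0,0, 0,0,34,0,0,0,0]' 50
python3 -m crank '[0,0,1,0,0,0,0, 0,0,2,0,0,0,0, 0,0,3,0,0,0,0, 0,0,4,0,0,0,0, 0,0,5,0,0,0,0, 0,0,6,0,0,0,0, 0,0,6,0,0,0,0, 0,0,6,0,0,0,0]' 50
```

```text
time_s: 13.45
ee_pos: [0.5405, 0.2374, 0.1465]
eef_rot: [-0.0, 0.707, 0.707, -0.0]
contact_force: [-1.5, -0.2, 5.9]
grip_width: 0.0235
finger_force: 50.0
time_s: 14.25
ee_pos: [0.5407, 0.2374, 0.1422]
eef_rot: [-0.0, 0.707, 0.707, 0.001]
contact_force: [-5.4, -2.0, 21.7]
grip_width: 0.0232
finger_force: 50.0
```

```bash
python3 -m crank '[0,0,1,0,0,0,0, 0,0,1.5,0,0,0,0, 0,0,1.5,0,0,0,0, 0,0,1.5,0,0,0,0, 0,0,1.5,0,0,0,0, 0,0,0,0,0,0,0, 0,0,-2,0,0,0,0, 0,0,-4,0,0,0,0]' 50
python3 -m crank '[0,0,-5,0,0,0,0, 0,0,-20,0,0,0,0, 0,0,-40,0,0,0,0, 0,0,-60,0,0,0,0, 0,0,-80,0,0,0,0, -30,-5,-80,0,0,0,0, -60,-10,-80,0,0,0,0, -60,-10,-80,0,0,0,0]' 50
python3 - <<'E'
from h import *
p,im=snap("wrist","pics/w7.png");np.savez("w7.npz",**p);p2,im2=snap("side","pics/s4.png")
print(get_state()["ee_pos"],goto([.44,.14,.20],down(0)))
a=cv2.resize(cv2.cvtColor(im2,4)[150:300,190:315],(500,600),interpolation=3)
b=cv2.resize(cv2.cvtColor(im,4)[40:220,180:300],(300,450),interpolation=3)
cv2.imwrite("pics/c7.png",np.hstack([a,np.pad(b,((0,150),(0,0),(0,0)))]))
E
```

```text
time_s: 15.05
ee_pos: [0.5407, 0.2376, 0.1445]
eef_rot: [0.0, 0.707, 0.707, 0.0]
contact_force: [0.2, 0.5, -0.9]
grip_width: 0.0232
finger_force: 50.0
time_s: 15.85
ee_pos: [0.5301, 0.1732, 0.2249]
eef_rot: [0.0, 0.709, 0.705, -0.001]
contact_force: [0.4, -0.2, -0.2]
grip_width: 0.0236
finger_force: 50.0
[0.53068477 0.17719183 0.22460062] (array([-37.3, -90.6,  24.6]), array([ 0.   , -0.   , -0.001]))
```

View pics/c7.png

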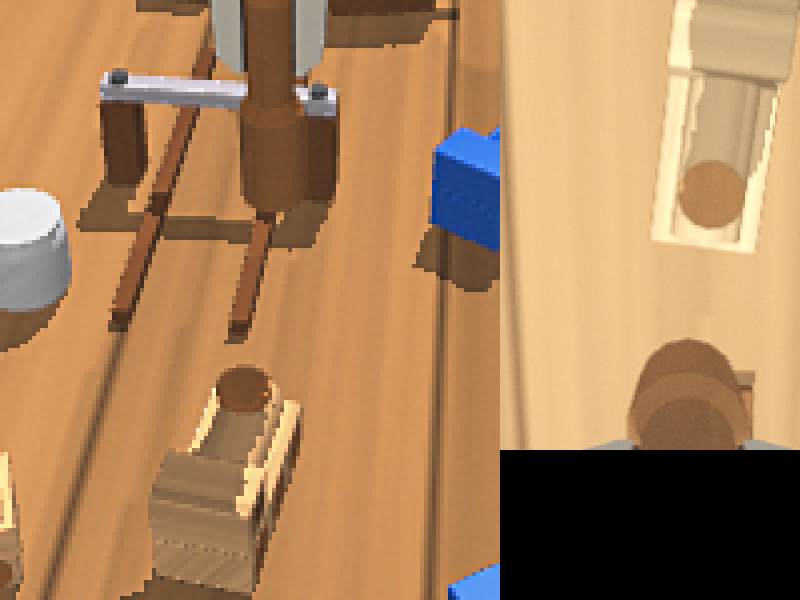

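The cap now sits low on the chimney (side crop (243,388)). The engine's base front corners are at wrist crop (152,238) and (253,252), with the cap at (212,195). Next I'll stand the tool near (0.43, 0.14) and work out the engine pose.

```bash
python3 - <<'E'
from h import *
w=dict(np.load("w7.npz"));c=lambda x,y:(180+x/2.5-.3,40+y/2.5-.3)
A,B=onz(w,c(152,239),.03),onz(w,c(254,252),.03);C=onz(w,c(212,195),.062)
r1,r2=onz(w,c(166,66),.061),onz(w,c(292,80),.061)
print("front",A.round(4),B.round(4),np.linalg.norm(A-B),"cap",C.round(4),"cab front edge",r1.round(4),r2.round(4))
m=(A+B)/2;d=(C-m)[:2];print("mid",m,"cap-mid",d,"len",np.linalg.norm(d))
for u in((B-A),(r2-r1)):print(np.degrees(np.arctan2(u[1],u[0])))
s=camera_params("side");print("cap side",onz(s,(190+243/4,150+388/4),.062))
print(goto([.43,.14,.17],down(0)))
E
```

```text
front [0.5133 0.2169 0.03  ] [0.5626 0.2105 0.03  ] 0.049714506919198105 cap [0.5412 0.2376 0.062 ] cab front edge [0.5218 0.2912 0.061 ] [0.5751 0.2854 0.061 ]
mid [0.53798714 0.21367802 0.03      ] cap-mid [0.00324993 0.02392291] len 0.02414264784384932
-7.407546649048965
-6.136502727829447
cap side [0.53910371 0.24141785 0.062     ]
(array([ -37.3, -100.6,   54.6]), array([ 0.   , -0.   , -0.001]))
```

```bash
python3 -m crank '[-5,-20,0,0,0,0,0, -12,-40,10,0,0,0,0, -20,-60,25,0,0,0,0, -30,-80,40,0,0,0,0, -37,-100,54,0,0,0,0, -37,-101,80,0,0,0,0, -37,-101,110,0,0,0,0, -37,-101,128,0,0,0,0]' 50
python3 -m crank '[0,0,2,0,0,0,0, 0,0,6,0,0,0,0, 0,0,8,0,0,0,0, 0,0,9,0,0,0,0, 0,0,10,0,0,0,0, 0,0,11,0,0,0,0, 0,0,11,0,0,0,0, 0,0,11,0,0,0,0]' 50
```

```text
time_s: 16.75
ee_pos: [0.4295, 0.1418, 0.0947]
eef_rot: [-0.0, 0.706, 0.708, -0.0]
contact_force: [0.5, -0.3, -1.4]
grip_width: 0.0232
finger_force: 50.0
time_s: 17.55
ee_pos: [0.4297, 0.1405, 0.0855]
eef_rot: [0.0, 0.707, 0.707, 0.0]
contact_force: [0.0, -0.2, 0.0]
grip_width: 0.0231
finger_force: 50.0
```

```bash
python3 -m crank '[0,0,1,0,0,0,0, 0,0,2,0,0,0,0, 0,0,3,0,0,0,0, 0,0,3.5,0,0,0,0, 0,0,4,0,0,0,0, 0,0,4,0,0,0,0, 0,0,4,0,0,0,0, 0,0,4,0,0,0,0]' 50
```

```text
time_s: 18.35
ee_pos: [0.4296, 0.1405, 0.0814]
eef_rot: [0.0, 0.707, 0.707, 0.0]
contact_force: [-1.2, -0.2, -0.9]
grip_width: 0.0234
finger_force: 50.0
```

```bash
python3 -m crank '[0,0,0.5,0,0,0,0, 0,0,1,0,0,0,0, 0,0,1.5,0,0,0,0, 0,0,2,0,0,0,0, 0,0,2,0,0,0,0, 0,0,2,0,0,0,0, 0,0,2,0,0,0,0, 0,0,2,0,0,0,0]' 50
```

```text
time_s: 19.15
ee_pos: [0.4297, 0.1404, 0.0803]
eef_rot: [-0.0, 0.707, 0.707, 0.001]
contact_force: [-1.8, -1.8, 19.7]
grip_width: 0.023
finger_force: 50.0
```

```bash
python3 -m crank '[0,0,-0.7,0,0,0,0, 0,0,-0.7,0,0,0,0.3, 0,0,-0.7,0,0,0,0.5, 0,0,-0.7,0,0,0,1, 0,0,-0.7,0,0,0,1, 0,0,-0.7,0,0,0,1, 0,0,-0.7,0,0,0,1, 0,0,-0.7,0,0,0,1]' 50
python3 -m crank '[0,0,-10,0,0,0,1, 0,0,-30,0,0,0,1, 0,0,-60,0,0,0,1, 0,0,-90,0,0,0,1, 0,0,-120,0,0,0,1, 5,10,-150,0,0,0,1, 5,30,-170,0,0,0,1, 5,40,-180,0,0,0,1]'
python3 - <<'E'
from h import *
print(get_state()["ee_pos"],goto([.57,.16,.28],down(0)))
E
```

```text
time_s: 19.95
ee_pos: [0.4296, 0.1405, 0.0801]
eef_rot: [0.0, 0.707, 0.707, -0.0]
contact_force: [0.3, 0.8, 1.0]
grip_width: 0.071
finger_force: 0.0
time_s: 20.75
ee_pos: [0.4712, 0.1458, 0.263]
eef_rot: [0.001, 0.707, 0.707, 0.002]
contact_force: [-0.1, 0.2, -0.3]
grip_width: 0.0931
finger_force: 0.0
[0.47120103 0.14575768 0.26297766] (array([ 14.3,  98.9, -16.7]), array([ 0.003, -0.002,  0.   ]))
```

```bash
python3 -m crank '[0,30,-5,0,0,0,1, -15,60,-15,0,0,0,1, -30,90,-17,0,0,0,1, -40,99,-17,0,0,0,1, -46,99,-17,0,0,0,1, -46,99,-17,0,0,0,1, -46,99,-17,0,0,0,1, -46,99,-17,0,0,0,1]'
python3 - <<'E'
from h import *
p,im=snap("wrist","pics/w8.png");np.savez("w8.npz",**p);p2,im2=snap("side","pics/s5.png")
print(get_state()["ee_pos"])
i=cv2.cvtColor(im,4)
E0=np.array([.544,.268]);u=proj(p,[.544,.268,.03])[0];v=proj(p,[.595,.13,.012])[0];print(u,v)
x0,y0=180,int(u[1])-70;y0=max(0,y0)
a=cv2.resize(i[y0:y0+200,x0:x0+160],(480,600),interpolation=3)
b=cv2.resize(cv2.cvtColor(im2,4)[170:370,250:410][:, :],(320,400),interpolation=3)
o=np.zeros((600,800,3),np.uint8);o[:,:480]=a;o[:400,480:]=b;cv2.imwrite("pics/c8.png",o);print(x0,y0)
print("tool exp side",proj(p2,[[.43,.14,0],[.43,.14,.127]]))
E
```

```text
time_s: 21.55
ee_pos: [0.5676, 0.1004, 0.2771]
eef_rot: [-0.0, 0.707, 0.708, -0.0]
contact_force: [-0.1, 0.2, 0.7]
grip_width: 0.0931
finger_force: 0.0
[0.56799663 0.10028612 0.27718533]
[236.71600923  37.43109056] [273.61662708 142.55818374]
180 0
tool exp side [[302.22035938 238.03423977]
 [305.42377185 196.34703523]]
```

View pics/c8.png

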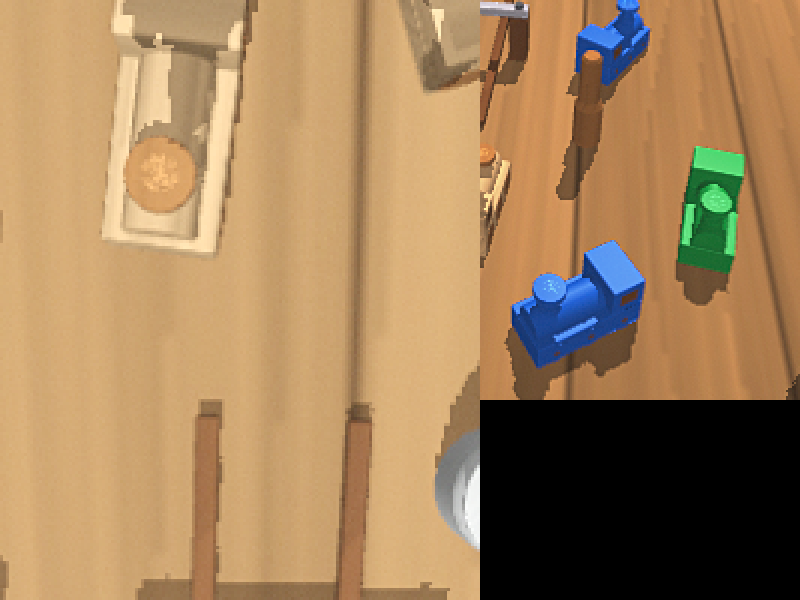

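The tool stands upright (side crop (588,100)). The wrist crop (×3, offset (180,0)) shows the engine front corners at (103,239) and (217,255), and the cap at (160,175). The rail ends run over x 196–221 and 347–371 at row ~418, with inner edges at (214,598) and (338,598) lower down.

```bash
python3 - <<'E'
from h import *
w=dict(np.load("w8.npz"));c=lambda x,y:(180+x/3-.33,y/3-.33)
g=lambda q,z:onz(w,c(*q),z)[:2]
A,B,C=g((103,240),.03),g((217,255),.03),g((160,175),.062)
print("front",A,B,np.linalg.norm(A-B),np.degrees(np.arctan2(*(B-A)[::-1])),"cap",C)
l0,r0,l1,r1=g((221,416),.012),g((347,420),.012),g((214,598),.012),g((338,598),.012)
print("lane near",l0,r0,(l0+r0)/2,"far",l1,r1,(l1+r1)/2,"width",np.linalg.norm(r0-l0))
o0,o1=g((196,416),.012),g((371,421),.012);print("outer",o0,o1,(o0+o1)/2)
d=(l1+r1)/2-(l0+r0)/2;print("heading off -y deg",np.degrees(np.arctan2(-d[0],-d[1])))
th=np.radians(-6.5);h=np.array([np.sin(th),-np.cos(th)])
cen=C-.03*h;print("centre",cen, "from front",(A+B)/2-.055*h)
gp=cen-.030*h;print("grip",gp,goto([*gp,.10],down(th)),goto([*gp,.017],down(th)))
E
```

```text
front [0.51323431 0.21497432] [0.56390533 0.20843989] 0.05109061473587863 -7.348193881579168 cap [0.54118154 0.23640628]
lane near [0.56562967 0.13598373] [0.62637633 0.13428752] [0.596003   0.13513563] far [0.56215887 0.04515931] [0.62476209 0.04528111] [0.59346048 0.04522021] width 0.060770331630635915
outer [0.55359975 0.13596618] [0.63800213 0.13387333] [0.59580094 0.13491975]
heading off -y deg 1.6197075176222426
centre [0.54457764 0.26621343] from front [0.54479599 0.26635356]
grip [0.54797373 0.29602059] (array([195.7, -19.8, 177.3]), array([-0.   , -0.   ,  0.115])) (array([195.7, -19.7, 260.3]), array([-0.   , -0.   ,  0.115]))
```

```bash
python3 -m crank '[35,-4,0,0,0,0.02,1, 75,-8,0,0,0,0.04,1, 115,-12,0,0,0,0.06,1, 150,-16,20,0,0,0.08,1, 180,-19,50,0,0,0.1,1, 196,-20,90,0,0,0.115,1, 196,-20,130,0,0,0.115,1, 196,-20,160,0,0,0.115,1]'
python3 -m crank '[0,0,10,0,0,0,1, 0,0,30,0,0,0,1, 0,0,55,0,0,0,1, 0,0,80,0,0,0,1, 0,0,95,0,0,0,1, 0,0,99,0,0,0,1, 0,0,99,0,0,0,1, 0,0,99,0,0,0,1]'
python3 - <<'E'
from h import *
th=np.radians(-6.5);print(goto([.548,.296,.018],down(th)))
E
```

```text
time_s: 22.45
ee_pos: [0.5471, 0.2967, 0.1147]
eef_rot: [-0.0, 0.746, 0.666, -0.001]
contact_force: [0.3, -0.1, 1.5]
grip_width: 0.0927
finger_force: 0.0
time_s: 23.25
ee_pos: [0.5493, 0.2958, 0.0192]
eef_rot: [0.0, 0.747, 0.665, 0.001]
contact_force: [0.4, -0.2, 0.8]
grip_width: 0.0928
finger_force: 0.0
(array([ 0.1, -1.3,  1.2]), array([ 0.001, -0.001, -0.002]))
```

```bash
python3 -m crank '[0,0,0.5,0,0,0,0, 0,0,0.5,0,0,0,0, 0,0,0.5,0,0,0,0, 0,0,0.5,0,0,0,0, 0,0,0.5,0,0,0,0, 0,0,0.5,0,0,0,0, 0,0,0.5,0,0,0,0, 0,0,0.5,0,0,0,0]' 20
python3 - <<'E'
from h import *
th=np.radians(-1.5);print(goto([.600,.296,.019],down(th)))
E
```

```text
time_s: 24.05
ee_pos: [0.5486, 0.2955, 0.0176]
eef_rot: [-0.0, 0.747, 0.665, 0.0]
contact_force: [-0.9, -0.2, 1.0]
grip_width: 0.0521
finger_force: 19.9
(array([ 6.4, 51. , -1.4]), array([-0.   , -0.   , -0.089]))
```

```bash
python3 -m crank '[0,4,-0.5,0,0,0,0, 1,12,-0.5,0,0,-0.02,0, 2,22,-0.5,0,0,-0.04,0, 4,32,-0.5,0,0,-0.06,0, 5,42,-0.5,0,0,-0.08,0, 6,49,-0.5,0,0,-0.089,0, 6,51,-0.5,0,0,-0.089,0, 6,51,-0.5,0,0,-0.089,0]' 20
python3 - <<'E'
from h import *
th=np.radians(-1.5)
p,im=snap("wrist","pics/w9.png");np.savez("w9.npz",**p)
p2,im2=snap("side","pics/s6.png")
print(get_state()["ee_pos"],goto([.600,.296,.018],down(th)))
for y in(.2,.14,.0):print(y,goto([.596+.027*(y-.135),y,.018],down(th)))
a=cv2.resize(cv2.cvtColor(im2,4)[150:330,170:320],(500,600),interpolation=3)
cv2.imwrite("pics/c9.png",a)
E
```

```text
time_s: 24.85
ee_pos: [0.6001, 0.2954, 0.018]
eef_rot: [0.0, 0.716, 0.698, -0.0]
contact_force: [0.0, -1.4, -2.0]
grip_width: 0.052
finger_force: 19.9
[0.59943774 0.29556833 0.0179599 ] (array([ 0.4,  0.6, -0. ]), array([-0.001,  0.   ,  0.   ]))
0.2 (array([-95.6,   0.8,  -0. ]), array([-0.001,  0.   ,  0.   ]))
0.14 (array([-155.6,    0.7,   -0. ]), array([-0.001,  0.   ,  0.   ]))
0.0 (array([-295.7,    0.6,    0. ]), array([-0.001,  0.   ,  0.   ]))
```

View pics/c9.png

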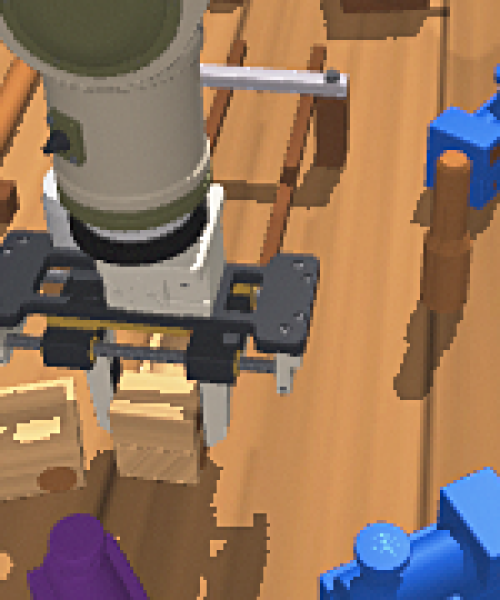

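```bash
python3 -m crank '[-10,0.5,0,0,0,0,0, -25,0.5,0,0,0,0,0, -45,0.5,0,0,0,0,0, -65,0.5,0,0,0,0,0, -85,0.5,0,0,0,0,0, -100,0.5,0,0,0,0,0, -110,0.5,0,0,0,0,0, -115,0.5,0,0,0,0,0]' 20
python3 -m crank '[-10,0,0,0,0,0,0, -25,0,0,0,0,0,0, -45,0,0,0,0,0,0, -65,0,0,0,0,0,0, -85,0,0,0,0,0,0, -105,0,0,0,0,0,0, -118,0,0,0,0,0,0, -122,0,0,0,0,0,0]' 20
python3 - <<'E'
from h import *
th=np.radians(-1.5);y=.058
print(get_state()["ee_pos"],goto([.596+.027*(y-.135),y,.018],down(th)))
E
```

```text
time_s: 25.75
ee_pos: [0.5975, 0.1791, 0.0183]
eef_rot: [0.0, 0.717, 0.697, -0.0]
contact_force: [0.6, -0.8, -2.5]
grip_width: 0.052
finger_force: 19.9
time_s: 26.55
ee_pos: [0.5942, 0.0566, 0.0182]
eef_rot: [0.0, 0.717, 0.697, -0.0]
contact_force: [-0.0, 0.4, -2.8]
grip_width: 0.0519
finger_force: 19.9
[0.5942042  0.05655892 0.01822518] (array([ 1.4, -0.3,  0.2]), array([ 0.   ,  0.001, -0.002]))
```

```bash
python3 -m crank '[0,0,0.6,0,0,0,0, 0,0,0.6,0,0,0,0, 0,0,0.6,0,0,0,0, -2,0,0.6,0,0,0,0, -4,0,0.6,0,0,0,0, -4,0,0.6,0,0,0,0, -4,0,0.6,0,0,0,0, -4,0,0.6,0,0,0,0]' 20
python3 -m crank '[-4,0,0,0,0,0,0, -8,0,0,0,0,0,0, -13,0,0,0,0,0,0, -18,0,0,0,0,0,0, -24,0,0,0,0,0,0, -30,0,0,0,0,0,0, -34,0,0,0,0,0,0, -34,0,0,0,0,0,0]' 20
```

```text
time_s: 27.35
ee_pos: [0.5944, 0.0552, 0.0176]
eef_rot: [-0.0, 0.716, 0.698, 0.0]
contact_force: [0.6, 2.8, 2.3]
grip_width: 0.0522
finger_force: 19.9
time_s: 28.15
ee_pos: [0.5933, 0.0191, 0.0176]
eef_rot: [0.0, 0.717, 0.697, -0.0]
contact_force: [0.0, -0.9, 5.3]
grip_width: 0.0521
finger_force: 19.9
```

```bash
python3 -m crank '[0,0,-0.5,0,0,0,0, 0,0,-0.5,0,0,0,0.7, 0,0,-0.5,0,0,0,0.7, 0,0,-0.5,0,0,0,0.7, 0,0,-15,0,0,0,0.7, 0,0,-45,0,0,0,0.7, 0,0,-85,0,0,0,0.7, 0,0,-120,0,0,0,0.7]' 20
python3 -m crank '[0,0,-5,0,0,0,0.7, -10,0,-5,0,0,0,0.7, -30,0,-5,0,0,0,0.7, -50,0,-5,0,0,0,0.7, -64,0,-5,0,0,0,0.7, -67,0,-5,0,0,0,0.7, -67,0,-5,0,0,0,0.7, -67,0,-5,0,0,0,0.7]' 20
python3 - <<'E'
from h import *
th=np.radians(-1.5);y=-.048
print(get_state()["ee_pos"],goto([.596+.027*(y-.135),y,.018],down(th)))
p,im=snap("wrist","pics/w10.png");np.savez("w10.npz",**p);p2,im2=snap("side","pics/s7.png")
a=cv2.resize(cv2.cvtColor(im,4)[0:300,130:400],(540,600),interpolation=3)
b=cv2.resize(cv2.cvtColor(im2,4)[150:280,200:330],(260,260),interpolation=3)
o=np.zeros((600,800,3),np.uint8);o[:,:540]=a;o[:260,540:]=b;cv2.imwrite("pics/c10.png",o)
E
```

```text
time_s: 28.95
ee_pos: [0.5932, 0.0205, 0.1399]
eef_rot: [0.0, 0.716, 0.698, 0.0]
contact_force: [0.2, 0.9, 0.6]
grip_width: 0.0652
finger_force: 0.0
time_s: 29.75
ee_pos: [0.5914, -0.0454, 0.1421]
eef_rot: [-0.0, 0.716, 0.698, -0.0]
contact_force: [-0.0, -0.1, 0.7]
grip_width: 0.065
finger_force: 0.0
[ 0.59144937 -0.04540809  0.14214063] (array([ -2.7,  -0.2, 124.1]), array([-0.001, -0.001,  0.001]))
```

View pics/c10.png

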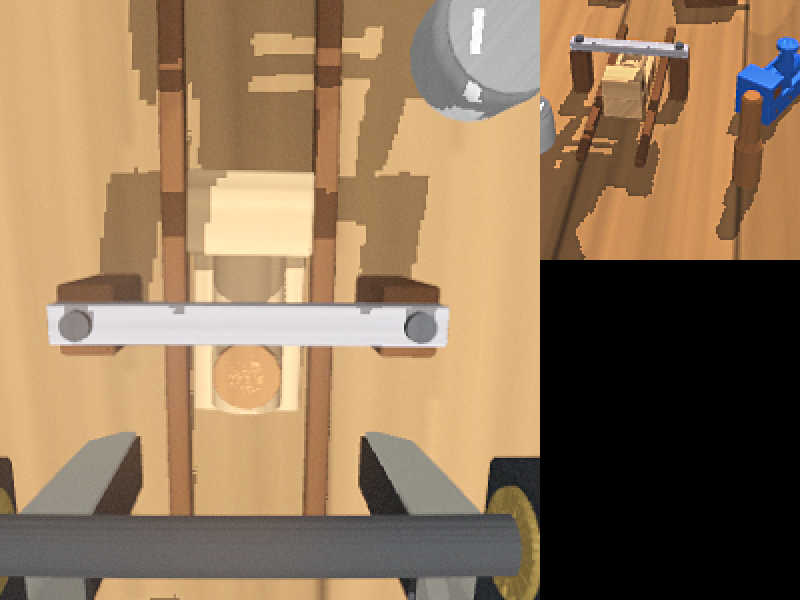

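The crop shows the engine in the lane with its nose past the bar: cap (247,377), front edge row 412, bar rows 305–345. The tool still stands. I'll check the distances.

```bash
python3 - <<'E'
from h import *
w=dict(np.load("w10.npz"));g=lambda x,y,z:onz(w,(130+x/2-.25,y/2-.25),z).round(4)
print("cap",g(247,377,.062),"front",g(195,411,.03),g(300,411,.03),"bar",g(248,305,.079),g(248,346,.079),"bar ends",g(48,326,.079),g(448,326,.079))
print("rails inner",g(191,480,.012),g(305,480,.012))
E
```

```text
cap [ 0.5907 -0.0396  0.062 ] front [ 0.5643 -0.0639  0.03  ] [ 0.6159 -0.0651  0.03  ] bar [ 0.5921 -0.0069  0.079 ] [ 0.5917 -0.023   0.079 ] bar ends [ 0.513 -0.013  0.079] [ 0.6706 -0.0168  0.079 ]
rails inner [ 0.5584 -0.108   0.012 ] [ 0.6199 -0.1095  0.012 ]
```

```bash
python3 -m crank '[-2,0,15,0,0,0,0.7, -2,0,35,0,0,0,0.7, -2,0,60,0,0,0,0.7, -2,0,85,0,0,0,0.7, -2,0,105,0,0,0,0.7, -2,0,118,0,0,0,0.7, -2,0,123.5,0,0,0,0.7, -2,0,123.5,0,0,0,0.7]' 20
python3 -m crank '[0,0,0,0,0,0,0.7, 0,0,0,0,0,0,0, 0,0,0,0,0,0,0, 0,0,0,0,0,0,0, 0,0,0,0,0,0,0, 0,0,0,0,0,0,0, 0,0,0,0,0,0,0, 0,0,0,0,0,0,0]' 20
```

```text
time_s: 30.65
ee_pos: [0.5914, -0.048, 0.0187]
eef_rot: [-0.0, 0.716, 0.698, -0.0]
contact_force: [-0.1, -0.1, 0.5]
grip_width: 0.0648
finger_force: 0.0
time_s: 31.45
ee_pos: [0.5915, -0.0483, 0.0197]
eef_rot: [0.0, 0.716, 0.698, 0.0]
contact_force: [-1.4, -0.2, 6.7]
grip_width: 0.052
finger_force: 20.0
```

```bash
python3 -m crank '[-4,0,-0.5,0,0,0,0, -12,0,-0.5,0,0,0,0, -24,0,-0.5,0,0,0,0, -38,0,-0.5,0,0,0,0, -52,0,-0.5,0,0,0,0, -66,0,-0.5,0,0,0,0, -80,0,-0.5,0,0,0,0, -90,0,-0.5,0,0,0,0]' 20
python3 -m crank '[-8,0,0,0,0,0,0, -14,0,0,0,0,0,0, -16,0,0,0,0,0,0, -16,0,0.3,0,0,0,0, -16,0,0.5,0,0,0,0, -16,0,0.5,0,0,0,0, -16,0,0.5,0,0,0,0, -16,0,0.5,0,0,0,0]' 20
python3 -m crank '[0,0,0,0,0,0,0.65, 0,0,0,0,0,0,0.7, 0,0,0,0,0,0,0.7, 0,0,0,0,0,0,0.7, 0,0,-15,0,0,0,0.7, 0,0,-50,0,0,0,0.7, 0,0,-95,0,0,0,0.7, 0,0,-140,0,0,0,0.7]' 20
python3 -m crank '[-20,0,-20,0,0,0,0.7, -50,0,-20,0,0,0,0.7, -80,0,-20,0,0,0,0.7, -110,0,-20,0,0,0,0.7, -130,0,-20,0,0,0,0.7, -130,0,-20,0,0,0,0.7, -130,0,-20,0,0,0,0.7, -130,0,-20,0,0,0,0.7]' 20
python3 - <<'E'
from h import *
p,im=snap("wrist","pics/w11.png");np.savez("w11.npz",**p);p2,im2=snap("side","pics/s8.png")
print(get_state()["ee_pos"],get_state()["contact_force"].round(1))
a=cv2.resize(cv2.cvtColor(im,4)[0:300,130:400],(540,600),interpolation=3)
b=cv2.resize(cv2.cvtColor(im2,4)[150:280,200:330],(260,260),interpolation=3)
o=np.zeros((600,800,3),np.uint8);o[:,:540]=a;o[:260,540:]=b;cv2.imwrite("pics/c11.png",o)
E
```

```text
time_s: 32.25
ee_pos: [0.589, -0.1401, 0.0197]
eef_rot: [0.0, 0.717, 0.697, 0.0]
contact_force: [0.0, 5.5, 6.8]
grip_width: 0.0517
finger_force: 20.0
time_s: 33.05
ee_pos: [0.5886, -0.1556, 0.0197]
eef_rot: [0.0, 0.717, 0.697, -0.0]
contact_force: [-1.4, 2.8, 11.3]
grip_width: 0.052
finger_force: 20.0
time_s: 33.85
ee_pos: [0.5882, -0.1543, 0.1612]
eef_rot: [-0.0, 0.716, 0.698, -0.0]
contact_force: [0.8, 0.4, -0.2]
grip_width: 0.065
finger_force: 0.0
time_s: 34.65
ee_pos: [0.5856, -0.2827, 0.1793]
eef_rot: [-0.0, 0.716, 0.698, 0.0]
contact_force: [0.7, -0.0, 0.1]
grip_width: 0.0648
finger_force: 0.0
[ 0.58566861 -0.28270718  0.1791761 ] [-0.2 -0.3 -0. ]
```

View pics/c11.png

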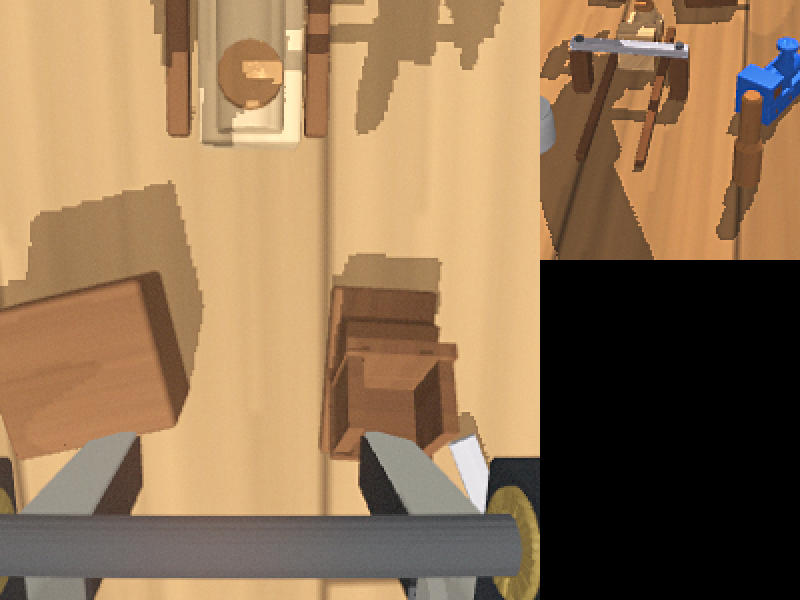

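The engine is past the bar and between the rails (cap at crop (250,73), nose near the far rail ends). The tool stands and the hand is clear. I'll check the numbers and hand in.

```bash
python3 - <<'E'
from h import *
w=dict(np.load("w11.npz"));C=onz(w,(130+125-.25,36.5-.25),.062)
gx=-.015-(C[1]+.03);print("cap",C.round(4),"engine gx",gx,"gy~",C[0]-(.596+.027*(C[1]-.135)))
if .07<gx<.14: print(finish_job())
E
```

```text
cap [ 0.5893 -0.1464  0.062 ] engine gx 0.10138469019436731 gy~ 0.0008944898258850253
the job is handed in; nothing more can be done
None
```

The job is handed in, with no verdict returned: the cap was pressed down to its stop with the tool, which stands upright on the bench, and the engine stands between the rails about 101 mm past the bar's centre line, about 1 mm off the lane's middle.

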